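# Make up two milling arbors

### The job

Make up the two milling arbors that stand on the bench for the next job. On the thick arbor in the blue stand goes the gold cutter first, then the bright spacing collar, then the bright cutter; on the slim arbor in the green stand goes the black spacing collar first, then the small dark cutter, every part flat and fully down on the one below it. Lower each part down its arbor rather than letting it drop, let go of everything, and leave the ring gear, the oil bottle and the spanner where they are.

Things in the scene. Friction and masses are not known exactly. Their poses are not given: they have to be found in the camera images.
- arbor_thick: Upright thick milling arbor fixed in a blue stand. Origin: centre of the stand's underside on the bench; z is the arbor's axis, up. Stand: plate 84 mm square, 12 mm thick, column 44 to 68 mm across. Flange 40 mm across, its top (the seat) 55 mm above the origin. Above the seat the arbor is 22 mm thick up to 42 mm, then tapers to a 12.5 mm thread ending at 58 mm. Parts slide on with 1 mm play.
- arbor_slim: Upright slim milling arbor fixed in a green stand. Origin: centre of the stand's underside on the bench; z is the arbor's axis, up. Stand: plate 84 mm square, 12 mm thick, column 44 to 68 mm across. Flange 28 mm across, its top (the seat) 55 mm above the origin. Above the seat the arbor is 16 mm thick up to 30 mm, then tapers to a 9 mm thread ending at 44 mm. Parts slide on with 1 mm play.
- cutter_gold: Staggered-tooth milling cutter, a toothed disc with a plain hole, lying flat on the bench. Gold-coloured (coated), 63 mm across the teeth, 14 mm thick, bore 24 mm. Weighs about 260 g. Origin: centre of its underside, z up along the bore; both faces are alike, so either may be up.
- cutter_bright: Staggered-tooth milling cutter, a toothed disc with a plain hole, lying flat on the bench. Bright silver steel, 63 mm across the teeth, 14 mm thick, bore 24 mm. Weighs about 260 g. Origin: centre of its underside, z up along the bore; both faces are alike, so either may be up.
- cutter_dark: Staggered-tooth milling cutter, a toothed disc with a plain hole, lying flat on the bench. Dark grey steel, the smallest of the three cutters: 50 mm across the teeth, 12 mm thick, bore 18 mm. Weighs about 140 g. Origin: centre of its underside, z up along the bore; both faces are alike, so either may be up.
- collar_bright: Spacing collar, a plain steel ring standing on its end on the bench, bright silver, 34 mm outside diameter, 18 mm tall, bore 24 mm. Weighs about 65 g. Origin: centre of its underside, z up along the bore; both ends are alike.
- collar_black: Spacing collar, a plain steel ring standing on its end on the bench, black, 26 mm outside diameter, 22 mm tall, bore 18 mm. Weighs about 50 g. Origin: centre of its underside, z up along the bore; both ends are alike.
- ring_gear: Bystander: rusty brown toothed ring gear lying flat, 120 mm across, 22 mm thick, with a 72 mm hole. Origin: centre of its underside.
- oil_bottle: Bystander: yellow oil bottle with a red spout, standing, 58 mm in diameter, 165 mm tall. Origin: centre of its underside.
- spanner: Bystander: steel spanner lying flat beyond the work, 200 mm long, 8 mm thick. Origin: middle of its underside; its x axis runs along its length.
Not all that is in view belongs to the job. Of the things that look like the cutter_gold, the largest one is meant.

How it is judged (in metres and radians):
At the end, for the whole second after the job is handed in: Thick arbor, from the flange up: gold cutter, bright collar, bright cutter. Slim arbor, from the flange up: black collar, dark cutter. Each part is centred on its arbor within 4 mm, at its proper height in the stack within 3 mm, level within 0.08 rad, at rest and released (horizontal distance between each of cutter_gold, collar_bright, cutter_bright and arbor_thick below 0.004 m and z of cutter_gold in the frame of arbor_thick between 0.052 and 0.058 m and angle between each of cutter_gold, collar_bright, cutter_bright, collar_black, cutter_dark's own z axis and vertical below 0.08 rad and linear speed of each of cutter_gold, collar_bright, cutter_bright, collar_black, cutter_dark below 0.02 m/s and contact force between the fingers and cutter_gold below 0.2 N and z of collar_bright in the frame of arbor_thick between 0.066 and 0.072 m and contact force between the fingers and collar_bright below 0.2 N and z of cutter_bright in the frame of arbor_thick between 0.084 and 0.09 m and contact force between the fingers and cutter_bright below 0.2 N and horizontal distance between each of collar_black, cutter_dark and arbor_slim below 0.004 m and z of collar_black in the frame of arbor_slim between 0.052 and 0.058 m and contact force between the fingers and collar_black below 0.2 N and z of cutter_dark in the frame of arbor_slim between 0.074 and 0.08 m and contact force between the fingers and cutter_dark below 0.2 N); the robot touches nothing.
It fails at once if the ring gear is moved more than 25 mm or tipped over (distance of ring_gear from where it was at the start of the episode above 0.025 m or angle between ring_gear's own z axis and vertical above 0.5 rad).
It fails at once if the oil bottle is moved more than 25 mm or tipped over (distance of oil_bottle from where it was at the start of the episode above 0.025 m or angle between oil_bottle's own z axis and vertical above 0.5 rad).
It fails at once if the spanner is moved more than 25 mm or tipped over (distance of spanner from where it was at the start of the episode above 0.025 m or angle between spanner's own z axis and vertical above 0.5 rad).
It fails at once if a cutter or collar is dropped: falls free of the fingers by more than about 20 mm ((linear speed of cutter_gold above 0.65 m/s and contact force between the fingers and cutter_gold below 0.2 N) or (linear speed of collar_bright above 0.65 m/s and contact force between the fingers and collar_bright below 0.2 N) or (linear speed of cutter_bright above 0.65 m/s and contact force between the fingers and cutter_bright below 0.2 N) or (linear speed of collar_black above 0.65 m/s and contact force between the fingers and collar_black below 0.2 N) or (linear speed of cutter_dark above 0.65 m/s and contact force between the fingers and cutter_dark below 0.2 N)).
It also fails if it takes over 134 s, if anything falls off the work surface, if the arm or the gripper's body presses on something with over 40 N, if the wrist force passes 120 N, or if a joint passes its speed limit or range.

### The arm

A 6-joint arm with a two-finger parallel gripper is mounted at the origin on the work surface. World frame = base frame: x ahead of the robot, y to its left, z up, the work surface at z = 0. Lengths are in m, angles in degrees, forces in N, time in s.
With the tool pointing down it reaches from about 0.375 to 0.9 m from the base axis. Payload 3.1 kg.
Tool frame: the origin (TCP) lies at the very end of the fingers, on their centre line; the grasp point (between the pads) lies 19 mm behind it; z points along the fingers, y is the line along which they close (so a half turn about z gives the same grasp; the last joint's range is limited). The gripper opens to 85 mm and grips with 20 to 120 N. Pads are 22 mm wide; open, the fingers measure 114 mm over their backs; the gripper's body (76 mm by 85 mm) begins 54 mm behind the grasp point. The pads swing forward as they close: fully open they stand 13 mm farther back than shut.
Start: joints at [-85.8, 30.224, 82.088, -0, 67.689, -10.227], TCP at [0.156, -0.605, 0.231] pointing down, gripper open.
Joint ranges: [-176.69, 176.69], [-43.24, 126.21], [12.49, 139.97], [-82, 262], [0, 151.66], [-163.58, 163.58]. Speed limits (degrees/s): [159.86, 159.86, 180, 180, 180, 180].

### API

Orientations are given as a 3x3 rotation matrix whose columns are the frame's x, y, z axes.
In Python, from workcell import robot gives the robot as it stands.
- The arm moves only by the tool servo_tool, never from a script. Its arguments are lists of equal length, an entry for each row: "jaw": the opening in per cent of the stroke, from 0 (shut) to 100 (fully open); "linear": the shift along the world's x, y, z normalised to -1 to 1, where 1 is 0.3 m, a list of three; "rotation": the turn, a rotation vector about the world's x, y, z normalised to -1 to 1, where 1 is pi/2 rad, a list of three. A call has 1 to 12 rows; each row is the pose to reach, as a shift and turn from the pose commanded when the call began; what a row does not reach only later rows make up. A row lasts 1/10 s, in which the tool goes at most 50 mm and 8.59 degrees, less where a joint would pass 70% of its speed; a pose out of reach is approached as far as the arm can. A call with a number of a shift or a turn outside -1 to 1 is refused whole. A call with a gripper value outside its range is refused whole. The fingers move at their own pace and stop on an object; the grip force is fixed at half the most. Time passes only in rows, so rows that repeat a pose let the fingers close. It gives the time, the measured TCP pose, the force, the opening and the grip force at its end, in the units of the state.
- robot.get_state(): the state, without advancing time (a new reading comes with each control period).
- robot.capture(name): name is "scene" or "top" or "wrist"; returns the picture (400x640x3 uint8, red, green, blue); there is no depth.
- robot.camera_params(name): a dict with "fx", "fy", "cx", "cy" (pixels), "k1" (the pictures are not rectified: a ray, as slopes to the right and down, at radius r is drawn at 1 + k1 r^2 times it, then the intrinsics apply), "xyz" and "attitude" of the camera in the world. Camera axes: x right, y down, z forward; pixel columns grow to the right and rows downward; lengths in m; the calibration is good to about 2 mm. A picture is of the moment at which its call begins: read the wrist's pose just before it. camera_params takes no time and is no camera call; for the wrist camera it gives the pose at the moment of the call.
- robot.sign_off(): hands the job in; it is judged then, once.
The state is a dict: "t": time; "joint_pos": joint angles; "dq": joint speeds; "tau": joint torques, N m; "tool_pos": TCP position; "eef_rot": TCP orientation; "force": force on the tool from outside, world axes, zero at the start; "moment": the same for the moment, N m; "width": finger opening in m; "finger_force": force on a finger pad.
Only numpy, scipy, OpenCV 4.12 (cv2) and the standard library are available. Lean on these libraries where they do the work, as an engineer would, in place of code of your own. Each camera call takes 0.05 s, during which the arm holds its last target. There are 200 camera calls.

## Working session

There is one attempt and no reset: what is moved stays moved. The work goes in short steps, Python scripts to look and compute and a tool call to move; the robot and the scene stay as the last step left them, time stands still between calls to the robot, and variables do not carry over. Pictures are saved under pics/ and viewed, at most 17 in all, crops included, and the job is handed in when it is done.

Besides the shell and the picture viewer there is one more tool, called after "Emit:" by a JSON object that holds its "fn" and its "kwargs". servo_tool: Moves the arm, as the interface text tells. Its arguments: {"type":"object","properties":{"jaw":{"type":"array"},"linear":{"type":"array"},"rotation":{"type":"array"}},"required":["jaw","linear","rotation"]}

```bash
ls; mkdir -p pics; python3 - <<'E'
from workcell import robot
import cv2
s=robot.get_state(); print(s)
for n in("scene","top"):
    cv2.imwrite(f"pics/{n}0.png",robot.capture(n)[:,:,::-1]); print(n,robot.camera_params(n))
print(robot.camera_params("wrist"))
E
```

```text
pics
{'t': 0.0, 'joint_pos': array([-8.58001525e+01,  3.02796550e+01,  8.21576826e+01, -2.97667208e-04,
        6.76898836e+01, -1.02258278e+01]), 'dq': array([-0.02037489, -0.0551968 ,  0.08068563,  0.04790023,  0.04849163,
        0.0263557 ]), 'tau': array([-1.48861880e-03, -4.42356634e+01, -1.78024900e+01, -3.24141783e-04,
        8.19866604e-03,  1.29335486e-06]), 'tool_pos': array([ 0.15569068, -0.60454293,  0.23031905]), 'eef_rot': array([[ 9.68471161e-01,  2.49125635e-01, -1.67407638e-04],
       [ 2.49125387e-01, -9.68468709e-01,  2.21411241e-03],
       [ 3.89463101e-04, -2.18600951e-03, -9.99997535e-01]]), 'force': array([-0.29232647, -0.48232292, -0.30586752]), 'moment': array([-0.05468478,  0.03791875, -0.02237896]), 'finger_force': 0.0, 'width': 0.08544142377834472}
scene {'fx': 458.200630892066, 'fy': 458.200630892066, 'cx': 317.4916225372484, 'cy': 202.59011733245677, 'k1': -0.050898713997716095, 'xyz': array([ 0.82957718, -0.48637318,  0.97937562]), 'attitude': array([[ 0.88524789,  0.39961301, -0.23800339],
       [ 0.46510117, -0.76508705,  0.44533437],
       [-0.00413191, -0.50492697, -0.86315218]])}
top {'fx': 403.50105949506934, 'fy': 403.50105949506934, 'cx': 310.8224887720587, 'cy': 196.45348670020485, 'k1': 0.007779143414376316, 'xyz': array([0.49790951, 0.00175133, 0.92957741]), 'attitude': array([[ 0.00524   , -0.99705261,  0.07654175],
       [-0.99993385, -0.00600809, -0.00980812],
       [ 0.01023908, -0.07648529, -0.99701813]])}
{'fx': 319.6471552425011, 'fy': 319.6471552425011, 'cx': 315.234028992451, 'cy': 198.29060682353438, 'k1': -0.062037688022780174, 'xyz': array([ 0.22892628, -0.58555575,  0.37144884]), 'attitude': array([[ 0.24918817, -0.9244618 , -0.28857519],
       [-0.96845102, -0.23873083, -0.07148571],
       [-0.00280598,  0.29728433, -0.95478487]])}
```

View pics/top0.png

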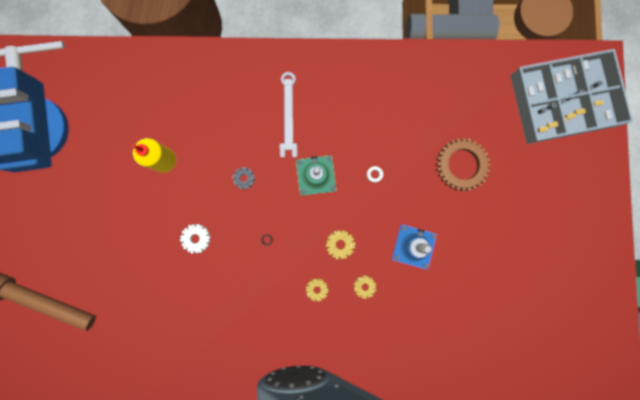

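View pics/scene0.png

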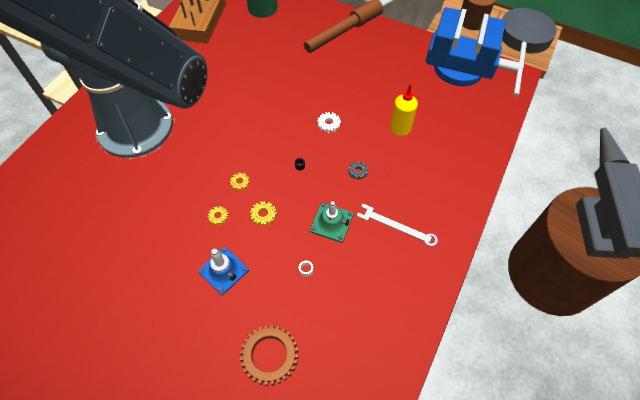

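```bash
cat > vis.py <<'E'
import numpy as np, cv2
def ray(p,u,v):
    d=np.array([(u-p['cx'])/p['fx'],(v-p['cy'])/p['fy']]); s=d.copy()
    for _ in range(8): s=d/(1+p['k1']*(s@s))
    return p['xyz'], p['attitude']@np.array([s[0],s[1],1.])
def plane(p,u,v,z):
    o,d=ray(p,u,v); return o+d*(z-o[2])/d[2]
def project(p,X):
    c=p['attitude'].T@(np.asarray(X,float)-p['xyz']); s=c[:2]/c[2]; s=s*(1+p['k1']*(s@s))
    return s*[p['fx'],p['fy']]+[p['cx'],p['cy']]
def notred(im):
    h=cv2.cvtColor(im,cv2.COLOR_RGB2HSV).astype(int)
    red=((h[...,0]<7)|(h[...,0]>172))&(h[...,1]>120)&(h[...,2]>90)
    return (~red).astype(np.uint8)*255
def mid(p,q,a,b):   # two-view triangulation
    o1,d1=ray(p,*a);o2,d2=ray(q,*b)
    t=np.linalg.lstsq(np.c_[d1,-d2],o2-o1,rcond=None)[0]
    A,B=o1+t[0]*d1,o2+t[1]*d2
    return (A+B)/2,np.linalg.norm(A-B)
E
python3 - <<'E'
from vis import *
from workcell import robot
P={n:robot.camera_params(n) for n in("top","scene")}
for n,z in(("top",.01),("scene",.01)):
    im=cv2.imread(f"pics/{n}0.png")[:,:,::-1].copy(); m=notred(im)
    for c in cv2.findContours(m,cv2.RETR_EXTERNAL,cv2.CHAIN_APPROX_NONE)[0]:
        (u,v),r=cv2.minEnclosingCircle(c)
        if 4<r<50:
            x,y,w,h=cv2.boundingRect(c); cu,cv_=x+w/2-.5,y+h/2-.5
            X=plane(P[n],u,v,z); D=2*r*(P[n]['xyz'][2])/P[n]['fx']
            print(n,np.round([u,v,r]),(w,h),np.round(X[:2],4),'D~%.3f'%D, im[int(v),int(u)])
print(mid(P['top'],P['scene'],(426,247),(214,252)),mid(P['top'],P['scene'],(317,172),(332,204)))
E
```

```text
top [317. 289.  12.] (24, 24) [ 0.3591 -0.0215] D~0.056 [184  69  60]
top [364. 287.  12.] (24, 25) [ 0.3656 -0.1291] D~0.057 [184  70  60]
top [266. 239.   5.] (11, 10) [0.4706 0.0935] D~0.024 [185  71  60]
top [340. 244.  15.] (31, 30) [ 0.4605 -0.0738] D~0.071 [185  69  61]
top [414. 247.  26.] (46, 46) [ 0.4558 -0.2416] D~0.120 [206 213 223]
top [195. 238.  16.] (32, 31) [0.4719 0.2548] D~0.073 [185  71  61]
top [243. 178.  11.] (23, 22) [0.6106 0.1478] D~0.052 [185  71  61]
top [374. 174.   9.] (18, 18) [ 0.6215 -0.1534] D~0.041 [186  71  61]
top [316. 175.  25.] (42, 41) [ 0.6169 -0.0181] D~0.115 [164 167 174]
top [463. 164.  27.] (53, 53) [ 0.6445 -0.3579] D~0.123 [184  69  59]
top [154. 155.  23.] (45, 36) [0.6613 0.352 ] D~0.106 [255 228   0]
top [288. 114.  43.] (19, 87) [0.7594 0.0467] D~0.200 [215 221 232]
scene [269. 355.  30.] (58, 60) [ 0.6422 -0.3546] D~0.129 [216  67  54]
scene [305. 268.   8.] (16, 17) [ 0.6178 -0.1513] D~0.035 [219  64  53]
scene [223. 270.  25.] (51, 48) [ 0.4548 -0.242 ] D~0.107 [122 121 121]
scene [218. 215.  11.] (22, 20) [ 0.3643 -0.1289] D~0.046 [217  63  50]
scene [397. 227.  42.] (81, 43) [0.7612 0.0418] D~0.181 [242 245 251]
scene [332. 222.  24.] (44, 42) [ 0.6164 -0.0171] D~0.100 [ 70 169 132]
scene [263. 213.  13.] (27, 26) [ 0.4591 -0.0742] D~0.057 [218  63  52]
scene [239. 181.  10.] (20, 19) [ 0.3576 -0.0218] D~0.043 [217  60  49]
scene [358. 170.  10.] (20, 18) [0.6085 0.1472] D~0.042 [205  60  48]
scene [300. 164.   6.] (10, 12) [0.467  0.0953] D~0.025 [59 28 26]
scene [328. 122.  12.] (24, 21) [0.47   0.2541] D~0.050 [202  64  53]
scene [404. 115.  21.] (28, 42) [0.6442 0.3738] D~0.091 [163 127   0]
scene [262.   4.  15.] (31, 18) [0.041  0.6075] D~0.066 [30 60 41]
(array([ 0.45743819, -0.24129535,  0.11055013]), np.float64(0.005595996922878732)) (array([ 0.61459073, -0.01831731,  0.09334171]), np.float64(0.002831092313484116))
```

Emit:
{"fn": "servo_tool", "kwargs": {"jaw": [100, 100, 100, 100, 100, 100, 100, 100, 100, 100], "linear": [[1, 1, 0], [1, 1, 0], [1, 1, 0], [1, 1, 0], [1, 1, 0], [1, 1, 0], [1, 1, 0], [1, 1, 0], [1, 1, 0], [1, 1, 0]], "rotation": [[0, 0, 0], [0, 0, 0], [0, 0, 0], [0, 0, 0], [0, 0, 0], [0, 0, 0], [0, 0, 0], [0, 0, 0], [0, 0, 0], [0, 0, 0]]}}

```text
t: 1.1
tool_pos: [0.4575, -0.3022, 0.231]
eef_rot: [[0.967, 0.254, -0.0], [0.254, -0.967, 0.001], [0.0, -0.001, -1.0]]
force: [-1.2, -1.1, 0.5]
width: 0.0854
finger_force: 0.0
```

Emit:
{"fn": "servo_tool", "kwargs": {"jaw": [100, 100, 100, 100, 100], "linear": [[0, 0.2, 0], [0, 0.21, 0], [0, 0.21, 0], [0, 0.21, 0], [0, 0.21, 0]], "rotation": [[0, 0, 0], [0, 0, 0], [0, 0, 0], [0, 0, 0], [0, 0, 0]]}}

```text
t: 1.6
tool_pos: [0.4559, -0.2442, 0.2315]
eef_rot: [[0.969, 0.248, 0.001], [0.248, -0.969, -0.001], [0.0, 0.002, -1.0]]
force: [0.0, 0.2, -0.1]
width: 0.0854
finger_force: 0.0
```

```bash
python3 - <<'E'
from vis import *
from workcell import robot
import pickle
s=robot.get_state(); p=robot.camera_params("wrist"); im=robot.capture("wrist")
cv2.imwrite("pics/w1.png",im[:,:,::-1]); pickle.dump((s,p,im),open("w1.pkl","wb"))
print(s['t'],s['tool_pos'],s['eef_rot'].round(4),s['force'],project(p,s['tool_pos']),project(p,[.4565,-.2415,.113]))
E
```

```text
1.6 [ 0.45593861 -0.24422107  0.23150956] [[ 9.689e-01  2.476e-01  9.000e-04]
 [ 2.476e-01 -9.689e-01 -1.400e-03]
 [ 5.000e-04  1.600e-03 -1.000e+00]] [ 0.00742608  0.19486862 -0.08613338] [316.51550159 259.85464398] [312.92582242 191.12979703]
```

View pics/w1.png

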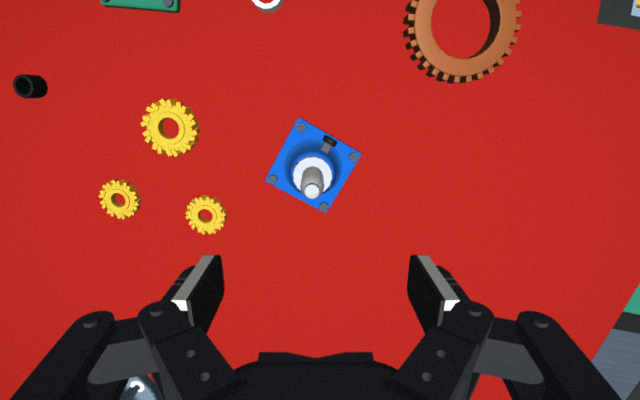

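```bash
python3 - <<'E'
from vis import *
import pickle
s,p,im=pickle.load(open("w1.pkl","rb"))
h=cv2.cvtColor(im,cv2.COLOR_RGB2HSV)
def rep(n,m,z):
    for c in cv2.findContours(m.astype(np.uint8)*255,cv2.RETR_EXTERNAL,cv2.CHAIN_APPROX_NONE)[0]:
        if cv2.contourArea(c)<60 or c[:,0,1].max()>250: continue
        e=cv2.fitEllipse(c); q=cv2.minAreaRect(c); mc,mr=cv2.minEnclosingCircle(c)
        a=plane(p,e[0][0],e[0][1]-e[1][1]/2,z)-plane(p,e[0][0],e[0][1]+e[1][1]/2,z)
        print(n,np.round(e[0],1),np.round(e[1],1),'ell',plane(p,*e[0],z).round(4),'rect',plane(p,*q[0],z).round(4),'circ',plane(p,*mc,z).round(4),'D',np.linalg.norm(a).round(4))
H,S,V=h[...,0].astype(int),h[...,1].astype(int),h[...,2].astype(int)
rep('gold',(H>18)&(H<35)&(S>120)&(V>90),.010)
rep('plate',(H>100)&(H<125)&(S>100),.011)
w=(S<60)&(V>200); w[:100]=0; rep('white',w,.055)
k=(S<60)&(V>90);k[:130]=0; rep('arbor+fl',k,.055)
g=im[150:215,270:360]; cv2.imwrite("pics/w1c.png",cv2.resize(g[:,:,::-1],None,fx=7,fy=7,interpolation=cv2.INTER_CUBIC))
E
```

```text
gold [205.6 214.3] [35.  38.9] ell [ 0.3671 -0.1289  0.01  ] rect [ 0.3668 -0.1288  0.01  ] circ [ 0.3656 -0.1285  0.01  ] D 0.0507
gold [119.3 198.6] [34.3 40. ] ell [ 0.3604 -0.0219  0.01  ] rect [ 0.3604 -0.0216  0.01  ] circ [ 0.3594 -0.0208  0.01  ] D 0.0519
gold [169.7 127. ] [51.3 56.6] ell [ 0.4608 -0.0731  0.01  ] rect [ 0.4605 -0.0726  0.01  ] circ [ 0.4611 -0.0728  0.01  ] D 0.0634
plate [312.4 165.3] [82.3 83.7] ell [ 0.4577 -0.2399  0.011 ] rect [ 0.4569 -0.2399  0.011 ] circ [ 0.4581 -0.24    0.011 ] D 0.098
white [311.5 191.2] [12.7 13.3] ell [ 0.4398 -0.2438  0.055 ] rect [ 0.4395 -0.2439  0.055 ] circ [ 0.4398 -0.2438  0.055 ] D 0.0143
white [312.2 175.6] [34.6 35. ] ell [ 0.4561 -0.2405  0.055 ] rect [ 0.4585 -0.2402  0.055 ] circ [ 0.4556 -0.2404  0.055 ] D 0.0365
arbor+fl [312.2 176.2] [36.7 40.7] ell [ 0.4555 -0.2406  0.055 ] rect [ 0.4565 -0.2404  0.055 ] circ [ 0.4546 -0.2407  0.055 ] D 0.0426
```

View pics/w1c.png

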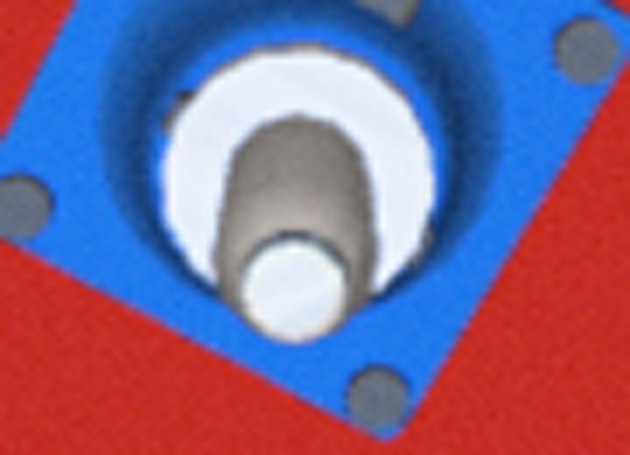

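Emit:
{"fn": "servo_tool", "kwargs": {"jaw": [100, 100, 100, 100, 100, 100, 100, 100], "linear": [[0.0167, 0.3, -0.2], [0.0167, 0.563, -0.437], [0.0167, 0.563, -0.437], [0.0167, 0.563, -0.437], [0.0167, 0.563, -0.437], [0.0167, 0.563, -0.437], [0.0167, 0.563, -0.437], [0.0167, 0.563, -0.437]], "rotation": [[0, 0, 0], [0, 0, 0], [0, 0, 0], [0, 0, 0], [0, 0, 0], [0, 0, 0], [0, 0, 0], [0, 0, 0]]}}

```text
t: 2.45
tool_pos: [0.4626, -0.0755, 0.1013]
eef_rot: [[0.969, 0.247, 0.004], [0.247, -0.969, -0.002], [0.003, 0.003, -1.0]]
force: [-0.8, -0.0, -0.9]
width: 0.0855
finger_force: 0.0
```

```bash
cat > look.py <<'E'
from vis import *
from workcell import robot
import sys,pickle
def grab(n):
    s=robot.get_state(); p=robot.camera_params("wrist"); im=robot.capture("wrist")
    cv2.imwrite(f"pics/{n}.png",im[:,:,::-1]); pickle.dump((s,p,im),open(n+".pkl","wb"))
    h=cv2.cvtColor(im,cv2.COLOR_RGB2HSV).astype(int); return s,p,im,h[...,0],h[...,1],h[...,2]
def rep(n,p,m,z,near,rad=.05,amin=60,mode=cv2.RETR_CCOMP,px=None):
    for c in cv2.findContours(m.astype(np.uint8)*255,mode,cv2.CHAIN_APPROX_NONE)[0]:
        if cv2.contourArea(c)<amin: continue
        e=cv2.fitEllipse(c); X=plane(p,*e[0],z)
        if np.linalg.norm(X[:2]-near)>rad: continue
        R=cv2.minEnclosingCircle(c)
        k=np.linalg.norm(plane(p,e[0][0]+1,e[0][1],z)-X)
        print(n,'px',np.round(e[0],1),'ell',X[:2].round(4),'axes mm',(np.array(e[1])*k*1e3).round(1),'circ',plane(p,*R[0],z)[:2].round(4),(2e3*k*R[1]).round(1))
E
python3 - <<'E'
from look import *
s,p,im,H,S,V=grab("w2"); print(s['t'],s['tool_pos'],s['eef_rot'][:,2])
m=(H>18)&(H<35)&(S>120)&(V>60)
rep('gold',p,m,.014,[.461,-.073])
E
```

```text
2.45 [ 0.46255637 -0.07550687  0.10132647] [ 0.0037494  -0.00185183 -0.99999126]
gold px [310.8 203.2] ell [ 0.4625 -0.0716] axes mm [56.6 59.7] circ [ 0.4622 -0.0721] 63.1
gold px [310.9 203.4] ell [ 0.4624 -0.0717] axes mm [20.  23.8] circ [ 0.4624 -0.0718] 24.3
```

View pics/w2.png

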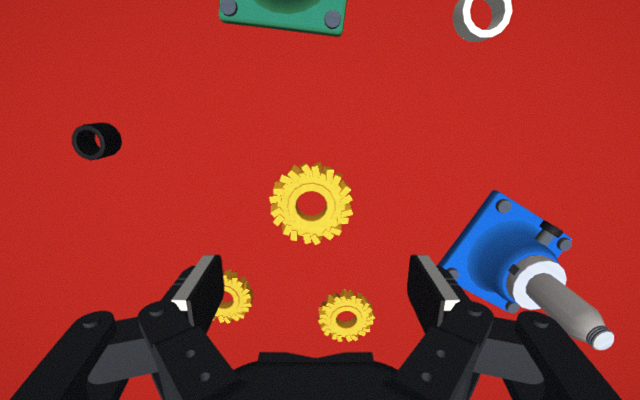

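Emit:
{"fn": "servo_tool", "kwargs": {"jaw": [100, 100, 100, 100, 100, 100, 100, 100], "linear": [[0.003, 0.003, -0.1], [0.003, 0.003, -0.2], [0.003, 0.003, -0.3], [0.003, 0.003, -0.33], [0.003, 0.003, -0.343], [0.003, 0.003, -0.343], [0.003, 0.003, -0.343], [0.003, 0.003, -0.343]], "rotation": [[0, 0, 0], [0, 0, 0], [0, 0, 0], [0, 0, 0], [0, 0, 0], [0, 0, 0], [0, 0, 0], [0, 0, 0]]}}

```text
t: 3.3
tool_pos: [0.4624, -0.0728, -0.0016]
eef_rot: [[0.968, 0.249, 0.002], [0.249, -0.968, -0.001], [0.002, 0.001, -1.0]]
force: [0.4, -1.0, 0.5]
width: 0.0853
finger_force: 0.0
```

Emit:
{"fn": "servo_tool", "kwargs": {"jaw": [70, 60, 50, 40, 30, 20, 10, 0, 0, 0, 0], "linear": [[0, 0, 0], [0, 0, 0], [0, 0, 0], [0, 0, 0], [0, 0, 0], [0, 0, 0], [0, 0, 0], [0, 0, 0], [0, 0, 0], [0, 0, 0], [0, 0, 0]], "rotation": [[0, 0, 0], [0, 0, 0], [0, 0, 0], [0, 0, 0], [0, 0, 0], [0, 0, 0], [0, 0, 0], [0, 0, 0], [0, 0, 0], [0, 0, 0], [0, 0, 0]]}}

```text
t: 4.4
tool_pos: [0.462, -0.0725, -0.0013]
eef_rot: [[0.969, 0.248, 0.002], [0.248, -0.969, -0.0], [0.001, 0.001, -1.0]]
force: [-1.9, 0.8, 12.6]
width: 0.0609
finger_force: 61.7
```

Emit:
{"fn": "servo_tool", "kwargs": {"jaw": [0, 0, 0, 0, 0, 0, 0, 0, 0, 0], "linear": [[0, 0, 0.02], [0, 0, 0.06], [0, 0, 0.12], [0, 0, 0.24], [0, 0, 0.36], [0, 0, 0.45], [0, 0, 0.5], [0, 0, 0.5], [0, 0, 0.5], [0, 0, 0.5]], "rotation": [[0, 0, 0], [0, 0, 0], [0, 0, 0], [0, 0, 0], [0, 0, 0], [0, 0, 0], [0, 0, 0], [0, 0, 0], [0, 0, 0], [0, 0, 0]]}}

```text
t: 5.4
tool_pos: [0.4607, -0.0721, 0.1464]
eef_rot: [[0.968, 0.249, -0.002], [0.249, -0.968, 0.001], [-0.002, -0.002, -1.0]]
force: [-0.5, -0.3, -2.2]
width: 0.0601
finger_force: 65.9
```

```bash
python3 - <<'E'
from look import *
s,p,im,H,S,V=grab("w3"); print(s['t'],s['tool_pos'],s['eef_rot'],s['width'])
m=(H>18)&(H<35)&(S>120)&(V>60)
for dz in (.008,.014): rep('gold dz%g'%dz,p,m,s['tool_pos'][2]+dz,s['tool_pos'][:2],.08,200)
E
```

```text
5.4 [ 0.46067345 -0.07208034  0.14642959] [[ 9.68461930e-01  2.49150550e-01 -2.34372332e-03]
 [ 2.49153296e-01 -9.68463585e-01  9.59104230e-04]
 [-2.03084934e-03 -1.51280232e-03 -9.99996794e-01]] 0.06008584147970108
gold dz0.008 px [315.3 268.9] ell [ 0.4601 -0.0716] axes mm [56.7 62.5] circ [ 0.4589 -0.0722] 65.3
gold dz0.008 px [313.2 269. ] ell [ 0.4598 -0.0707] axes mm [15.3 21.2] circ [ 0.461 -0.071] 23.1
gold dz0.014 px [315.3 268.9] ell [ 0.4635 -0.0708] axes mm [54.2 59.6] circ [ 0.4623 -0.0713] 62.3
gold dz0.014 px [313.2 269. ] ell [ 0.4632 -0.0699] axes mm [14.6 20.2] circ [ 0.4643 -0.0702] 22.0
```

View pics/w3.png

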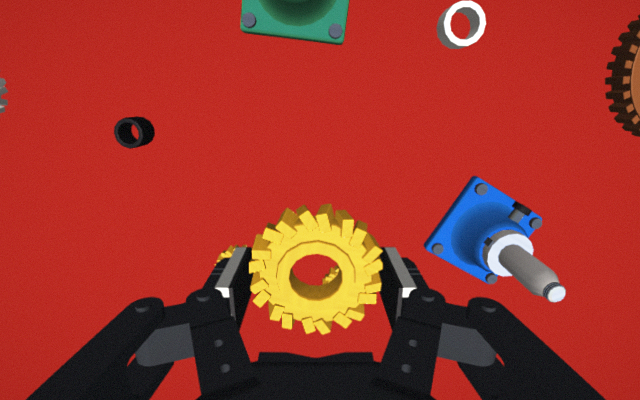

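Emit:
{"fn": "servo_tool", "kwargs": {"jaw": [0, 0, 0, 0, 0, 0, 0, 0, 0, 0, 0, 0], "linear": [[-0.002, -0.05, 0], [-0.005, -0.15, 0], [-0.008, -0.25, 0], [-0.01, -0.35, 0], [-0.013, -0.45, 0], [-0.013, -0.53, 0], [-0.013, -0.563, 0], [-0.013, -0.563, 0], [-0.013, -0.563, 0], [-0.013, -0.563, 0], [-0.013, -0.563, 0], [-0.013, -0.563, 0]], "rotation": [[0, 0, 0], [0, 0, 0], [0, 0, 0], [0, 0, 0], [0, 0, 0], [0, 0, 0], [0, 0, 0], [0, 0, 0], [0, 0, 0], [0, 0, 0], [0, 0, 0], [0, 0, 0]]}}

```text
t: 6.65
tool_pos: [0.4578, -0.2405, 0.1474]
eef_rot: [[0.968, 0.25, -0.0], [0.25, -0.968, 0.0], [-0.0, -0.0, -1.0]]
force: [0.9, -0.1, -2.5]
width: 0.0604
finger_force: 65.9
```

```bash
python3 - <<'E'
from look import *
s,p,im,H,S,V=grab("w4"); print(s['t'],s['tool_pos'],s['eef_rot'][:,2],s['width'])
m=(H>18)&(H<35)&(S>120)&(V>60)
rep('gold',p,m,s['tool_pos'][2]+.0083,s['tool_pos'][:2],.08,200)
print(project(p,[.4562,-.2404,.113]), [project(p,np.r_[s['tool_pos'][:2]+[-.0009,.0006],s['tool_pos'][2]+z]).round(1) for z in(.0013,.0153)])
g=im[180:350,200:430]; cv2.imwrite("pics/w4c.png",cv2.resize(g[:,:,::-1],None,fx=3,fy=3,interpolation=cv2.INTER_CUBIC))
E
```

```text
6.65 [ 0.45779351 -0.24045337  0.14740141] [-1.15029827e-04  2.06531789e-04 -9.99999972e-01] 0.06037897917074012
gold px [181.9 245.7] ell [ 0.4532 -0.1773] axes mm [20.4 23.3] circ [ 0.4531 -0.1771] 24.4
gold px [315.3 268.9] ell [ 0.4574 -0.24  ] axes mm [56.5 62.2] circ [ 0.4562 -0.2405] 65.1
gold px [315.3 269.7] ell [ 0.457 -0.24 ] axes mm [15.6 22.6] circ [ 0.4573 -0.2398] 23.5
[315.61213956 234.4226916 ] [array([314.9, 262.4]), array([314.8, 277.6])]
```

View pics/w4c.png

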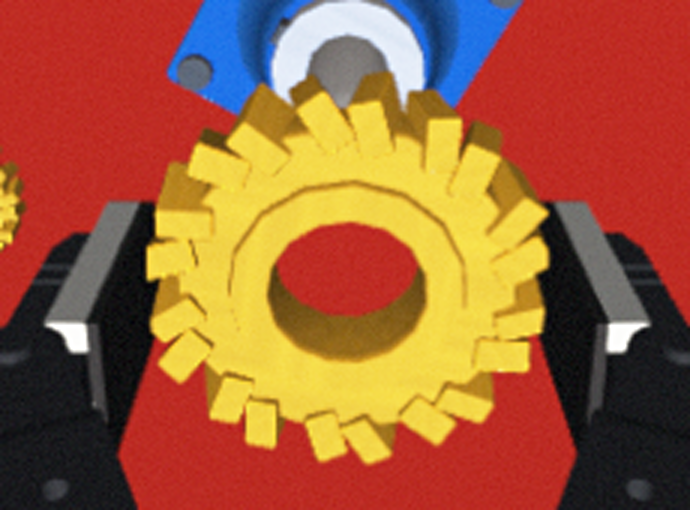

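Emit:
{"fn": "servo_tool", "kwargs": {"jaw": [0, 0, 0, 0, 0, 0, 0], "linear": [[-0.0033, 0, 0], [-0.0033, 0, -0.04], [-0.0033, 0, -0.08], [-0.0033, 0, -0.12], [-0.0033, 0, -0.15], [-0.0033, 0, -0.16], [-0.0033, 0, -0.16]], "rotation": [[0, 0, 0], [0, 0, 0], [0, 0, 0], [0, 0, 0], [0, 0, 0], [0, 0, 0], [0, 0, 0]]}}

```text
t: 7.4
tool_pos: [0.4564, -0.2411, 0.0984]
eef_rot: [[0.969, 0.249, -0.001], [0.249, -0.969, 0.001], [-0.001, -0.001, -1.0]]
force: [-1.4, -1.1, -1.9]
width: 0.06
finger_force: 65.9
```

Emit:
{"fn": "servo_tool", "kwargs": {"jaw": [0, 0, 0, 0, 0], "linear": [[0, 0, -0.02], [0, 0, -0.04], [0, 0, -0.06], [0, 0, -0.06], [0, 0, -0.06]], "rotation": [[0, 0, 0], [0, 0, 0], [0, 0, 0], [0, 0, 0], [0, 0, 0]]}}

```text
t: 7.9
tool_pos: [0.4567, -0.2413, 0.0811]
eef_rot: [[0.968, 0.249, -0.0], [0.249, -0.968, 0.0], [-0.0, -0.0, -1.0]]
force: [-0.5, -0.2, -2.7]
width: 0.0604
finger_force: 65.9
```

Emit:
{"fn": "servo_tool", "kwargs": {"jaw": [0, 0, 0, 0, 0, 0], "linear": [[0, 0, -0.025], [0, 0, -0.05], [0, 0, -0.07], [0, 0, -0.082], [0, 0, -0.082], [0, 0, -0.082]], "rotation": [[0, 0, 0], [0, 0, 0], [0, 0, 0], [0, 0, 0], [0, 0, 0], [0, 0, 0]]}}

```text
t: 8.5
tool_pos: [0.4567, -0.2413, 0.0566]
eef_rot: [[0.968, 0.249, -0.0], [0.249, -0.968, 0.0], [-0.0, -0.0, -1.0]]
force: [0.3, -0.2, -2.9]
width: 0.0604
finger_force: 65.9
```

Emit:
{"fn": "servo_tool", "kwargs": {"jaw": [0, 0, 0, 0], "linear": [[0, 0, -0.006], [0, 0, -0.012], [0, 0, -0.012], [0, 0, -0.012]], "rotation": [[0, 0, 0], [0, 0, 0], [0, 0, 0], [0, 0, 0]]}}

```text
t: 8.9
tool_pos: [0.4569, -0.2415, 0.0539]
eef_rot: [[0.968, 0.249, 0.001], [0.249, -0.968, -0.001], [0.0, 0.001, -1.0]]
force: [-1.3, 0.3, 5.5]
width: 0.0605
finger_force: 66.7
```

Emit:
{"fn": "servo_tool", "kwargs": {"jaw": [75, 80, 100, 100, 100, 100, 100, 100, 100], "linear": [[0, 0, 0], [0, 0, 0], [0, 0, 0], [0, 0, 0], [0, 0, 0], [0, 0, 0.1], [0, 0, 0.25], [0, 0, 0.35], [0, 0, 0.35]], "rotation": [[0, 0, 0], [0, 0, 0], [0, 0, 0], [0, 0, 0], [0, 0, 0], [0, 0, 0], [0, 0, 0], [0, 0, 0], [0, 0, 0]]}}

```text
t: 9.8
tool_pos: [0.4591, -0.2432, 0.1621]
eef_rot: [[0.968, 0.249, 0.007], [0.249, -0.968, -0.006], [0.005, 0.008, -1.0]]
force: [1.5, 1.1, 0.8]
width: 0.0852
finger_force: 0.0
```

Emit:
{"fn": "servo_tool", "kwargs": {"jaw": [100, 100, 100, 100, 100, 100, 100, 100], "linear": [[0.1, 0.05, 0], [0.3, 0.16, 0], [0.542, 0.296, -0.13], [0.542, 0.296, -0.13], [0.542, 0.296, -0.13], [0.542, 0.296, -0.13], [0.542, 0.296, -0.13], [0.542, 0.296, -0.13]], "rotation": [[0, 0, 0], [0, 0, 0], [0, 0, 0], [0, 0, 0], [0, 0, 0], [0, 0, 0], [0, 0, 0], [0, 0, 0]]}}

```text
t: 10.6
tool_pos: [0.618, -0.1535, 0.1194]
eef_rot: [[0.969, 0.248, -0.001], [0.248, -0.969, 0.0], [-0.001, -0.0, -1.0]]
force: [-0.1, -0.2, 0.2]
width: 0.0856
finger_force: 0.0
```

```bash
python3 - <<'E'
from look import *
s,p,im,H,S,V=grab("w5"); print(s['t'],s['tool_pos'],s['eef_rot'][:,2],s['width'])
m=(S<70)&(V>110)
for z in(.018,.009):rep('col',p,m,z,[.6195,-.1525],.04)
b=(S<60)&(V>200);rep('top',p,b,.018,[.6195,-.1525],.04)
print(project(p,[.6195,-.1525,.018]))
E
```

```text
10.6 [ 0.61804007 -0.15349473  0.11937439] [-8.65015648e-04  1.32072697e-05 -9.99999626e-01] 0.08556086297036555
col px [313.4 192.6] ell [ 0.6222 -0.1502] axes mm [32.4 34.4] circ [ 0.6223 -0.1502] 34.9
col px [313.4 191.6] ell [ 0.6229 -0.15  ] axes mm [18.2 22.7] circ [ 0.6222 -0.1502] 23.4
col px [313.4 192.6] ell [ 0.6196 -0.1508] axes mm [33.6 35.6] circ [ 0.6198 -0.1508] 36.2
col px [313.4 191.6] ell [ 0.6204 -0.1506] axes mm [18.9 23.6] circ [ 0.6197 -0.1508] 24.3
top px [313.4 194.1] ell [ 0.6209 -0.1505] axes mm [31.4 32.5] circ [ 0.621  -0.1504] 33.1
top px [313.4 194.3] ell [ 0.6208 -0.1505] axes mm [23. 24.] circ [ 0.6209 -0.1505] 24.7
[315.39037021 196.38933293]
```

View pics/w5.png

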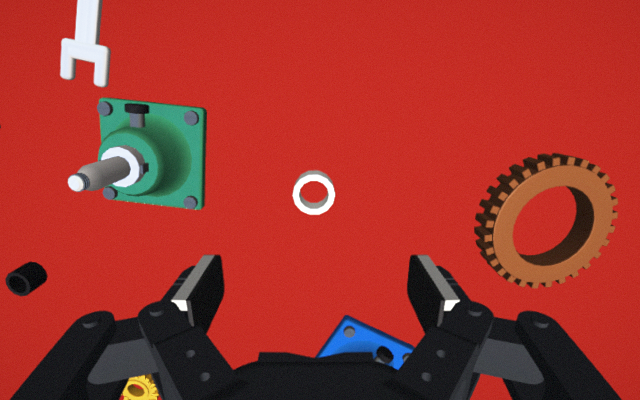

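Emit:
{"fn": "servo_tool", "kwargs": {"jaw": [100, 100, 90, 80, 70, 60, 60, 60], "linear": [[0.01, 0.01, -0.1], [0.01, 0.01, -0.2], [0.01, 0.01, -0.3], [0.01, 0.01, -0.36], [0.01, 0.01, -0.385], [0.01, 0.01, -0.385], [0.01, 0.01, -0.385], [0.01, 0.01, -0.385]], "rotation": [[0, 0, 0], [0, 0, 0], [0, 0, 0], [0, 0, 0], [0, 0, 0], [0, 0, 0], [0, 0, 0], [0, 0, 0]]}}

```text
t: 11.45
tool_pos: [0.6233, -0.1502, 0.0052]
eef_rot: [[0.969, 0.249, 0.003], [0.249, -0.969, -0.001], [0.002, 0.002, -1.0]]
force: [0.2, 0.7, 0.3]
width: 0.0511
finger_force: 0.0
```

Emit:
{"fn": "servo_tool", "kwargs": {"jaw": [50, 40, 35, 30, 20, 10, 0, 0, 0, 0], "linear": [[0, 0, 0], [0, 0, 0], [0, 0, 0], [0, 0, 0], [0, 0, 0], [0, 0, 0], [0, 0, 0], [0, 0, 0], [0, 0, 0], [0, 0, 0]], "rotation": [[0, 0, 0], [0, 0, 0], [0, 0, 0], [0, 0, 0], [0, 0, 0], [0, 0, 0], [0, 0, 0], [0, 0, 0], [0, 0, 0], [0, 0, 0]]}}

```text
t: 12.45
tool_pos: [0.6229, -0.1498, 0.0048]
eef_rot: [[0.968, 0.249, 0.001], [0.249, -0.968, -0.001], [0.001, 0.001, -1.0]]
force: [-1.4, 0.6, 5.0]
width: 0.0305
finger_force: 59.0
```

Emit:
{"fn": "servo_tool", "kwargs": {"jaw": [0, 0, 0, 0, 0, 0, 0, 0, 0, 0], "linear": [[0, 0, 0.02], [0, 0, 0.06], [0, 0, 0.14], [0, 0, 0.26], [0, 0, 0.38], [0, 0, 0.45], [0, 0, 0.473], [0, 0, 0.473], [0, 0, 0.473], [0, 0, 0.473]], "rotation": [[0, 0, 0], [0, 0, 0], [0, 0, 0], [0, 0, 0], [0, 0, 0], [0, 0, 0], [0, 0, 0], [0, 0, 0], [0, 0, 0], [0, 0, 0]]}}

```text
t: 13.45
tool_pos: [0.6212, -0.1491, 0.1437]
eef_rot: [[0.968, 0.249, -0.003], [0.249, -0.968, 0.001], [-0.003, -0.002, -1.0]]
force: [-0.3, 0.4, -1.2]
width: 0.0308
finger_force: 59.6
```

Emit:
{"fn": "servo_tool", "kwargs": {"jaw": [0, 0, 0, 0, 0, 0, 0, 0, 0, 0, 0], "linear": [[-0.04, -0.02, 0], [-0.14, -0.08, 0], [-0.24, -0.13, 0], [-0.34, -0.19, 0], [-0.44, -0.24, 0], [-0.52, -0.285, 0], [-0.55, -0.303, 0], [-0.55, -0.303, 0], [-0.55, -0.303, 0], [-0.55, -0.303, 0], [-0.55, -0.303, 0]], "rotation": [[0, 0, 0], [0, 0, 0], [0, 0, 0], [0, 0, 0], [0, 0, 0], [0, 0, 0], [0, 0, 0], [0, 0, 0], [0, 0, 0], [0, 0, 0], [0, 0, 0]]}}

```text
t: 14.55
tool_pos: [0.4583, -0.24, 0.1454]
eef_rot: [[0.968, 0.25, 0.0], [0.25, -0.968, -0.0], [0.0, 0.0, -1.0]]
force: [0.4, 0.8, -0.3]
width: 0.0304
finger_force: 59.6
```

```bash
python3 - <<'E'
from look import *
s,p,im,H,S,V=grab("w6"); print(s['t'],s['tool_pos'],s['eef_rot'][:,2],s['width'])
z=s['tool_pos'][2]-.0048+.018
b=(S<60)&(V>200);rep('top',p,b,z,s['tool_pos'][:2],.04)
g=im[150:340,210:420]; cv2.imwrite("pics/w6c.png",cv2.resize(g[:,:,::-1],None,fx=3,fy=3,interpolation=cv2.INTER_CUBIC))
E
```

```text
14.55 [ 0.4582656  -0.24004655  0.14543527] [ 4.86554740e-04 -2.09389891e-04 -9.99999860e-01] 0.030401913096741288
top px [315.3 275.6] ell [ 0.4572 -0.2397] axes mm [28.4 31.4] circ [ 0.4571 -0.2397] 32.0
top px [315.2 276.2] ell [ 0.4569 -0.2397] axes mm [21.  23.9] circ [ 0.4569 -0.2398] 24.3
```

View pics/w6c.png

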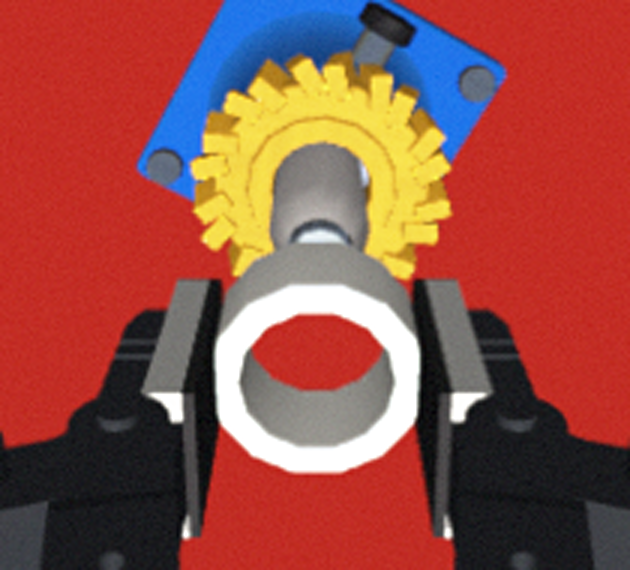

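Emit:
{"fn": "servo_tool", "kwargs": {"jaw": [0, 0, 0, 0, 0, 0, 0, 0], "linear": [[-0.003, -0.004, 0], [-0.003, -0.004, -0.04], [-0.003, -0.004, -0.08], [-0.003, -0.004, -0.12], [-0.003, -0.004, -0.15], [-0.003, -0.004, -0.17], [-0.003, -0.004, -0.17], [-0.003, -0.004, -0.17]], "rotation": [[0, 0, 0], [0, 0, 0], [0, 0, 0], [0, 0, 0], [0, 0, 0], [0, 0, 0], [0, 0, 0], [0, 0, 0]]}}

```text
t: 15.4
tool_pos: [0.4573, -0.2413, 0.0936]
eef_rot: [[0.969, 0.248, 0.001], [0.248, -0.969, 0.001], [0.001, -0.001, -1.0]]
force: [4.8, 2.3, -3.7]
width: 0.031
finger_force: 59.6
```

Emit:
{"fn": "servo_tool", "kwargs": {"jaw": [0, 0, 0, 0, 0], "linear": [[0, 0, -0.02], [0, 0, -0.04], [0, 0, -0.06], [0, 0, -0.06], [0, 0, -0.06]], "rotation": [[0, 0, 0], [0, 0, 0], [0, 0, 0], [0, 0, 0], [0, 0, 0]]}}

```text
t: 15.9
tool_pos: [0.4573, -0.2412, 0.0757]
eef_rot: [[0.969, 0.249, 0.001], [0.249, -0.969, 0.001], [0.001, -0.0, -1.0]]
force: [5.5, 2.8, -4.6]
width: 0.0308
finger_force: 59.6
```

Emit:
{"fn": "servo_tool", "kwargs": {"jaw": [0, 0, 0, 0], "linear": [[0, 0, -0.008], [0, 0, -0.014], [0, 0, -0.014], [0, 0, -0.014]], "rotation": [[0, 0, 0], [0, 0, 0], [0, 0, 0], [0, 0, 0]]}}

```text
t: 16.3
tool_pos: [0.4574, -0.2413, 0.0737]
eef_rot: [[0.969, 0.249, 0.002], [0.249, -0.969, -0.0], [0.002, 0.001, -1.0]]
force: [2.4, 6.3, 13.0]
width: 0.0309
finger_force: 61.6
```

Emit:
{"fn": "servo_tool", "kwargs": {"jaw": [45, 60, 80, 100, 100, 100, 100, 100, 100], "linear": [[0, 0, 0], [0, 0, 0], [0, 0, 0], [0, 0, 0], [0, 0, 0], [0, 0, 0.1], [0, 0, 0.25], [0, 0, 0.3], [0, 0, 0.3]], "rotation": [[0, 0, 0], [0, 0, 0], [0, 0, 0], [0, 0, 0], [0, 0, 0], [0, 0, 0], [0, 0, 0], [0, 0, 0], [0, 0, 0]]}}

```text
t: 17.2
tool_pos: [0.4578, -0.2429, 0.1647]
eef_rot: [[0.968, 0.249, 0.005], [0.249, -0.968, -0.004], [0.003, 0.005, -1.0]]
force: [-0.1, -0.0, 0.9]
width: 0.0857
finger_force: 0.0
```

Emit:
{"fn": "servo_tool", "kwargs": {"jaw": [100, 100, 100, 100, 100, 100, 100], "linear": [[0.01, 0.1, 0], [0.02, 0.3, 0], [0.03, 0.5, 0], [0.046, 0.7, 0], [0.046, 0.85, 0], [0.046, 1, 0], [0.046, 1, 0]], "rotation": [[0, 0, 0], [0, 0, 0], [0, 0, 0], [0, 0, 0], [0, 0, 0], [0, 0, 0], [0, 0, 0]]}}

```text
t: 17.9
tool_pos: [0.468, 0.0621, 0.1608]
eef_rot: [[0.968, 0.253, -0.004], [0.253, -0.968, 0.001], [-0.004, -0.002, -1.0]]
force: [1.1, -0.2, 0.1]
width: 0.0855
finger_force: 0.0
```

Emit:
{"fn": "servo_tool", "kwargs": {"jaw": [100, 100, 100, 100, 100, 100, 100, 100, 100], "linear": [[0, 0.15, -0.05], [0, 0.3, -0.1], [0, 0.45, -0.15], [0, 0.6, -0.21], [0, 0.655, -0.21], [0, 0.655, -0.21], [0, 0.655, -0.21], [0, 0.655, -0.21], [0, 0.655, -0.21]], "rotation": [[0, 0, 0], [0, 0, 0], [0, 0, 0], [0, 0, 0], [0, 0, 0], [0, 0, 0], [0, 0, 0], [0, 0, 0], [0, 0, 0]]}}

```text
t: 18.8
tool_pos: [0.4704, 0.2536, 0.0993]
eef_rot: [[0.969, 0.247, -0.0], [0.247, -0.969, -0.0], [-0.0, 0.0, -1.0]]
force: [-0.0, 0.0, 0.5]
width: 0.0852
finger_force: 0.0
```

```bash
python3 - <<'E'
from look import *
s,p,im,H,S,V=grab("w7"); print(s['t'],s['tool_pos'],s['eef_rot'].round(3),s['width'],s['joint_pos'].round())
m=(S<70)&(V>110)
rep('cut',p,m,.007,[.471,.2545],.04)
E
```

```text
18.8 [0.47037679 0.25358242 0.09932924] [[ 0.969  0.247 -0.   ]
 [ 0.247 -0.969 -0.   ]
 [-0.     0.    -1.   ]] 0.085246202595569 [ 16.  35. 102.  -0.  44.  92.]
cut px [313.3 199.1] ell [0.4721 0.2563] axes mm [59.7 62.4] circ [0.4713 0.2564] 66.0
cut px [313.3 199.3] ell [0.4719 0.2562] axes mm [19.8 23.7] circ [0.471  0.2559] 24.5
```

View pics/w7.png

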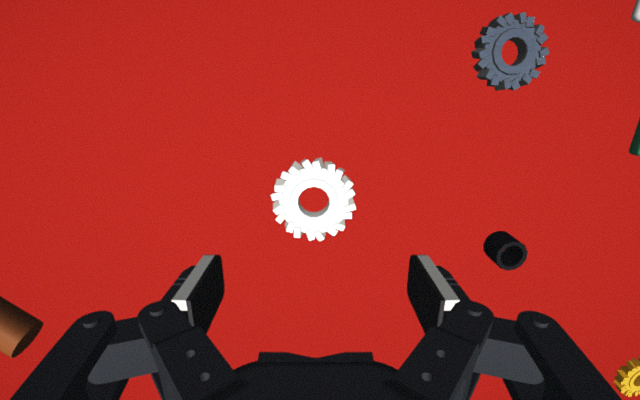

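Emit:
{"fn": "servo_tool", "kwargs": {"jaw": [100, 100, 100, 100, 100, 100, 100], "linear": [[0.005, 0.009, -0.1], [0.005, 0.009, -0.2], [0.005, 0.009, -0.3], [0.005, 0.009, -0.325], [0.005, 0.009, -0.335], [0.005, 0.009, -0.335], [0.005, 0.009, -0.335]], "rotation": [[0, 0, 0], [0, 0, 0], [0, 0, 0], [0, 0, 0], [0, 0, 0], [0, 0, 0], [0, 0, 0]]}}

```text
t: 19.55
tool_pos: [0.4728, 0.2577, 0.0001]
eef_rot: [[0.969, 0.249, 0.002], [0.249, -0.969, 0.001], [0.002, -0.0, -1.0]]
force: [0.4, 0.4, -0.1]
width: 0.0855
finger_force: 0.0
```

Emit:
{"fn": "servo_tool", "kwargs": {"jaw": [70, 60, 50, 40, 30, 20, 10, 0, 0, 0], "linear": [[0, 0, 0], [0, 0, 0], [0, 0, 0], [0, 0, 0], [0, 0, 0], [0, 0, 0], [0, 0, 0], [0, 0, 0], [0, 0, 0], [0, 0, 0]], "rotation": [[0, 0, 0], [0, 0, 0], [0, 0, 0], [0, 0, 0], [0, 0, 0], [0, 0, 0], [0, 0, 0], [0, 0, 0], [0, 0, 0], [0, 0, 0]]}}

```text
t: 20.55
tool_pos: [0.4725, 0.2577, 0.0007]
eef_rot: [[0.969, 0.249, 0.002], [0.249, -0.969, 0.001], [0.002, -0.0, -1.0]]
force: [-0.6, -0.8, 9.9]
width: 0.0598
finger_force: 62.1
```

Emit:
{"fn": "servo_tool", "kwargs": {"jaw": [0, 0, 0, 0, 0, 0, 0, 0, 0, 0], "linear": [[0, 0, 0.02], [0, 0, 0.06], [0, 0, 0.14], [0, 0, 0.26], [0, 0, 0.38], [0, 0, 0.47], [0, 0, 0.5], [0, 0, 0.5], [0, 0, 0.5], [0, 0, 0.5]], "rotation": [[0, 0, 0], [0, 0, 0], [0, 0, 0], [0, 0, 0], [0, 0, 0], [0, 0, 0], [0, 0, 0], [0, 0, 0], [0, 0, 0], [0, 0, 0]]}}

```text
t: 21.55
tool_pos: [0.4705, 0.2571, 0.1472]
eef_rot: [[0.968, 0.249, -0.004], [0.249, -0.968, -0.001], [-0.004, 0.0, -1.0]]
force: [0.2, 0.3, -1.7]
width: 0.0598
finger_force: 65.4
```

Emit:
{"fn": "servo_tool", "kwargs": {"jaw": [0, 0, 0, 0, 0, 0, 0, 0, 0, 0, 0], "linear": [[0, -0.04, 0], [-0.01, -0.14, 0], [-0.02, -0.25, 0], [-0.03, -0.37, 0], [-0.045, -0.5, 0], [-0.045, -0.63, 0], [-0.045, -0.76, 0], [-0.045, -0.88, 0], [-0.045, -0.97, 0], [-0.045, -1, 0], [-0.045, -1, 0]], "rotation": [[0, 0, 0], [0, 0, 0], [0, 0, 0], [0, 0, 0], [0, 0, 0], [0, 0, 0], [0, 0, 0], [0, 0, 0], [0, 0, 0], [0, 0, 0], [0, 0, 0]]}}

```text
t: 22.65
tool_pos: [0.4579, -0.0438, 0.1483]
eef_rot: [[0.969, 0.246, -0.001], [0.246, -0.969, 0.0], [-0.001, -0.001, -1.0]]
force: [-0.7, -1.1, -1.7]
width: 0.0602
finger_force: 65.4
```

Emit:
{"fn": "servo_tool", "kwargs": {"jaw": [0, 0, 0, 0, 0, 0, 0, 0, 0, 0], "linear": [[0, -0.1, 0], [0, -0.2, 0], [0, -0.32, 0], [0, -0.44, 0], [0, -0.56, 0], [0, -0.64, 0], [0, -0.662, 0], [0, -0.662, 0], [0, -0.662, 0], [0, -0.662, 0]], "rotation": [[0, 0, 0], [0, 0, 0], [0, 0, 0], [0, 0, 0], [0, 0, 0], [0, 0, 0], [0, 0, 0], [0, 0, 0], [0, 0, 0], [0, 0, 0]]}}

```text
t: 23.65
tool_pos: [0.4579, -0.2389, 0.1486]
eef_rot: [[0.968, 0.251, -0.001], [0.251, -0.968, 0.002], [-0.001, -0.002, -1.0]]
force: [1.1, -1.1, -1.3]
width: 0.0596
finger_force: 65.5
```

```bash
python3 - <<'E'
from look import *
s,p,im,H,S,V=grab("w8"); print(s['t'],s['tool_pos'],s['eef_rot'][:,2],s['width'])
b=(S<60)&(V>215);rep('top',p,b,s['tool_pos'][2]+.0133,s['tool_pos'][:2],.04)
g=im[150:340,210:420]; cv2.imwrite("pics/w8c.png",cv2.resize(g[:,:,::-1],None,fx=3,fy=3,interpolation=cv2.INTER_CUBIC))
E
```

```text
23.65 [ 0.45786791 -0.2389378   0.14858279] [-0.00127813  0.00151218 -0.99999804] 0.05961289565055087
top px [315.5 269.1] ell [ 0.4602 -0.2378] axes mm [49.8 55.7] circ [ 0.4598 -0.2382] 61.4
top px [315.2 273.6] ell [ 0.4579 -0.2383] axes mm [21.3 24.2] circ [ 0.4577 -0.2383] 24.7
top px [316.6 240.1] ell [ 0.4742 -0.2347] axes mm [ 2.9 12.8] circ [ 0.474  -0.2347] 15.3
top px [319.2 203.6] ell [ 0.4907 -0.2315] axes mm [ 4.6 12.7] circ [ 0.4903 -0.2318] 13.9
```

View pics/w8c.png

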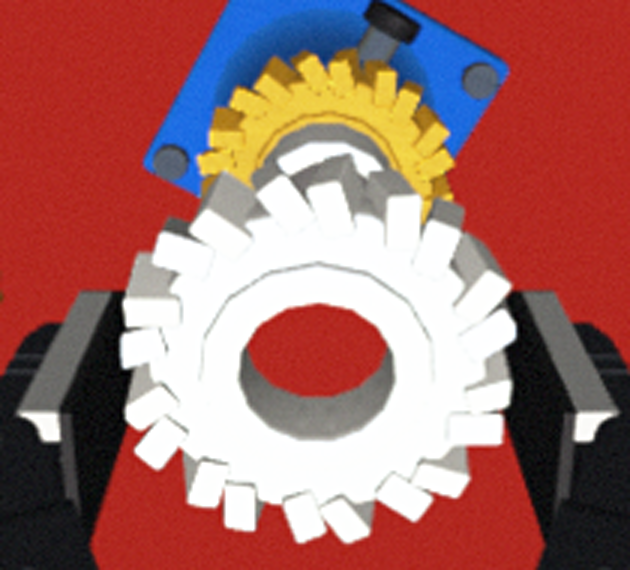

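Emit:
{"fn": "servo_tool", "kwargs": {"jaw": [0, 0, 0, 0, 0, 0], "linear": [[-0.006, -0.006, -0.03], [-0.006, -0.006, -0.07], [-0.006, -0.006, -0.08], [-0.006, -0.006, -0.08], [-0.006, -0.006, -0.08], [-0.006, -0.006, -0.08]], "rotation": [[0, 0, 0], [0, 0, 0], [0, 0, 0], [0, 0, 0], [0, 0, 0], [0, 0, 0]]}}

```text
t: 24.3
tool_pos: [0.4567, -0.2431, 0.1249]
eef_rot: [[0.968, 0.249, 0.0], [0.249, -0.968, -0.0], [0.0, 0.0, -1.0]]
force: [0.1, -0.2, -2.4]
width: 0.0598
finger_force: 65.5
```

Emit:
{"fn": "servo_tool", "kwargs": {"jaw": [0, 0, 0, 0, 0, 0, 0], "linear": [[-0.002, 0.005, 0], [-0.002, 0.005, -0.02], [-0.002, 0.005, -0.05], [-0.002, 0.005, -0.08], [-0.002, 0.005, -0.1], [-0.002, 0.005, -0.11], [-0.002, 0.005, -0.11]], "rotation": [[0, 0, 0], [0, 0, 0], [0, 0, 0], [0, 0, 0], [0, 0, 0], [0, 0, 0], [0, 0, 0]]}}

```text
t: 25.0
tool_pos: [0.456, -0.2412, 0.0911]
eef_rot: [[0.969, 0.249, -0.0], [0.249, -0.969, 0.001], [-0.0, -0.001, -1.0]]
force: [1.1, 0.4, -3.3]
width: 0.0602
finger_force: 65.4
```

Emit:
{"fn": "servo_tool", "kwargs": {"jaw": [0, 0, 0, 0], "linear": [[0, 0, -0.008], [0, 0, -0.016], [0, 0, -0.016], [0, 0, -0.016]], "rotation": [[0, 0, 0], [0, 0, 0], [0, 0, 0], [0, 0, 0]]}}

```text
t: 25.4
tool_pos: [0.4562, -0.2415, 0.0878]
eef_rot: [[0.968, 0.249, 0.001], [0.249, -0.968, -0.001], [0.001, 0.001, -1.0]]
force: [-0.6, 1.0, 4.6]
width: 0.0595
finger_force: 66.2
```

Emit:
{"fn": "servo_tool", "kwargs": {"jaw": [75, 80, 100, 100, 100, 100, 100, 100, 100], "linear": [[0, 0, 0], [0, 0, 0], [0, 0, 0], [0, 0, 0], [0, 0, 0], [0, 0, 0.1], [0, 0, 0.22], [0, 0, 0.22], [0, 0, 0.22]], "rotation": [[0, 0, 0], [0, 0, 0], [0, 0, 0], [0, 0, 0], [0, 0, 0], [0, 0, 0], [0, 0, 0], [0, 0, 0], [0, 0, 0]]}}

```text
t: 26.3
tool_pos: [0.4561, -0.2416, 0.1537]
eef_rot: [[0.968, 0.249, 0.001], [0.249, -0.968, -0.001], [0.001, 0.002, -1.0]]
force: [-0.0, -0.1, -0.4]
width: 0.0855
finger_force: 0.0
```

Emit:
{"fn": "servo_tool", "kwargs": {"jaw": [100, 100, 100, 100, 100, 100, 100, 100, 100, 100, 100], "linear": [[0, 0, 0.1], [0.1, 0.14, 0.2], [0.2, 0.28, 0.258], [0.3, 0.42, 0.258], [0.42, 0.59, 0.258], [0.531, 0.745, 0.258], [0.531, 0.745, 0.258], [0.531, 0.745, 0.258], [0.531, 0.745, 0.258], [0.531, 0.745, 0.258], [0.531, 0.745, 0.258]], "rotation": [[0, 0, 0], [0, 0, 0], [0, 0, 0], [0, 0, 0], [0, 0, 0], [0, 0, 0], [0, 0, 0], [0, 0, 0], [0, 0, 0], [0, 0, 0], [0, 0, 0]]}}

```text
t: 27.4
tool_pos: [0.6142, -0.0191, 0.2298]
eef_rot: [[0.969, 0.247, -0.002], [0.247, -0.969, 0.0], [-0.002, -0.0, -1.0]]
force: [0.2, 0.6, -0.4]
width: 0.0853
finger_force: 0.0
```

```bash
python3 - <<'E'
from look import *
s,p,im,H,S,V=grab("w9"); print(s['t'],s['tool_pos'],s['eef_rot'][:,2])
w=(S<60)&(V>195); rep('flange',p,w,.055,[.6155,-.018],.02); rep('tip',p,w,.099,[.6155,-.018],.012)
g=(H>60)&(H<95)&(S>80);rep('plate',p,g,.011,[.6155,-.018],.03,500)
k=(S<120)&(V<60); k[260:]=0; rep('black',p,k,.011,[.469,.0945],.04,40)
cv2.imwrite("pics/w9c.png",im[100:270,60:440,::-1])
E
```

```text
27.4 [ 0.61421811 -0.01909866  0.22980298] [-1.66967058e-03  8.41234558e-05 -9.99998603e-01]
flange px [313.9 183.4] ell [ 0.6068 -0.0187] axes mm [9.  9.4] circ [ 0.6067 -0.0186] 9.9
flange px [314.1 172.5] ell [ 0.6178 -0.0161] axes mm [24.3 24.9] circ [ 0.6173 -0.0161] 27.5
tip px [313.9 183.4] ell [ 0.618  -0.0161] axes mm [7.7 8.1] circ [ 0.618 -0.016] 8.5
plate px [314.2 162.1] ell [ 0.6199 -0.0155] axes mm [93.2 95.4] circ [ 0.62   -0.0155] 112.2
plate px [314.1 172.7] ell [ 0.6079 -0.0184] axes mm [33.6 35.3] circ [ 0.6074 -0.0182] 37.3
black px [200.8 251.7] ell [0.4744 0.0948] axes mm [16.9 30.2] circ [0.4713 0.0955] 31.0
```

View pics/w9.png

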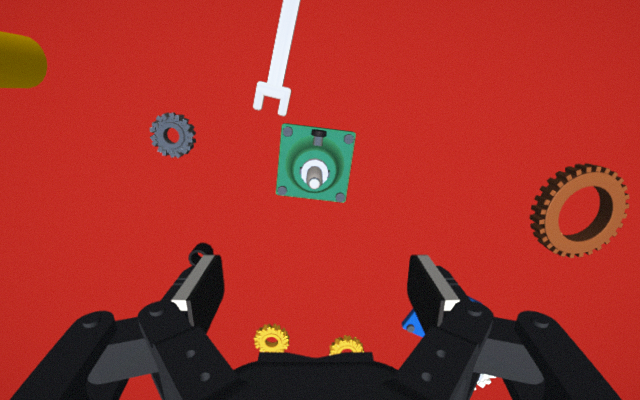

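Emit:
{"fn": "servo_tool", "kwargs": {"jaw": [100, 100, 100, 100, 100, 100, 100, 100, 100], "linear": [[-0.1, 0.08, -0.05], [-0.22, 0.17, -0.15], [-0.34, 0.27, -0.25], [-0.45, 0.36, -0.34], [-0.48, 0.378, -0.366], [-0.48, 0.378, -0.366], [-0.48, 0.378, -0.366], [-0.48, 0.378, -0.366], [-0.48, 0.378, -0.366]], "rotation": [[0, 0, 0], [0, 0, 0], [0, 0, 0], [0, 0, 0], [0, 0, 0], [0, 0, 0], [0, 0, 0], [0, 0, 0], [0, 0, 0]]}}

```text
t: 28.35
tool_pos: [0.4735, 0.0946, 0.1216]
eef_rot: [[0.969, 0.248, 0.004], [0.248, -0.969, -0.0], [0.004, 0.001, -1.0]]
force: [0.2, -0.1, -0.3]
width: 0.0853
finger_force: 0.0
```

```bash
python3 - <<'E'
from look import *
s,p,im,H,S,V=grab("w10"); print(s['t'],s['tool_pos'],s['eef_rot'][:,2])
k=notred(im)>0; k[245:]=0
rep('black',p,k,.011,[.469,.0945],.03,40)
E
```

```text
28.35 [0.47353138 0.09456698 0.12156863] [ 3.80136476e-03 -2.19297470e-04 -9.99992751e-01]
black px [314.7 200.4] ell [0.4693 0.0945] axes mm [25.  28.9] circ [0.4694 0.0943] 29.4
black px [314.7 199.5] ell [0.4701 0.0947] axes mm [12.3 17.1] circ [0.4705 0.0946] 18.2
```

Emit:
{"fn": "servo_tool", "kwargs": {"jaw": [100, 90, 80, 70, 60, 50, 50], "linear": [[-0.007, 0, -0.1], [-0.007, 0, -0.2], [-0.007, 0, -0.27], [-0.007, 0, -0.3], [-0.007, 0, -0.3], [-0.007, 0, -0.3], [-0.007, 0, -0.3]], "rotation": [[0, 0, 0], [0, 0, 0], [0, 0, 0], [0, 0, 0], [0, 0, 0], [0, 0, 0], [0, 0, 0]]}}

```text
t: 29.1
tool_pos: [0.47, 0.0955, 0.0316]
eef_rot: [[0.968, 0.249, 0.002], [0.249, -0.968, -0.0], [0.002, 0.001, -1.0]]
force: [-0.3, 0.1, -0.1]
width: 0.0428
finger_force: 0.0
```

Emit:
{"fn": "servo_tool", "kwargs": {"jaw": [50, 50, 50, 50, 40, 30, 20, 10, 0, 0, 0, 0], "linear": [[0, -0.003, -0.04], [0, -0.003, -0.08], [0, -0.003, -0.088], [0, -0.003, -0.088], [0, -0.003, -0.088], [0, -0.003, -0.088], [0, -0.003, -0.088], [0, -0.003, -0.088], [0, -0.003, -0.088], [0, -0.003, -0.088], [0, -0.003, -0.088], [0, -0.003, -0.088]], "rotation": [[0, 0, 0], [0, 0, 0], [0, 0, 0], [0, 0, 0], [0, 0, 0], [0, 0, 0], [0, 0, 0], [0, 0, 0], [0, 0, 0], [0, 0, 0], [0, 0, 0], [0, 0, 0]]}}

```text
t: 30.3
tool_pos: [0.4692, 0.0947, 0.0045]
eef_rot: [[0.968, 0.249, 0.0], [0.249, -0.968, 0.0], [0.0, 0.0, -1.0]]
force: [-1.2, 0.2, 5.4]
width: 0.0236
finger_force: 59.1
```

Emit:
{"fn": "servo_tool", "kwargs": {"jaw": [0, 0, 0, 0, 0, 0, 0, 0, 0, 0], "linear": [[0, 0, 0.02], [0, 0, 0.06], [0, 0, 0.14], [0, 0, 0.26], [0, 0, 0.38], [0, 0, 0.44], [0, 0, 0.44], [0, 0, 0.44], [0, 0, 0.44], [0, 0, 0.44]], "rotation": [[0, 0, 0], [0, 0, 0], [0, 0, 0], [0, 0, 0], [0, 0, 0], [0, 0, 0], [0, 0, 0], [0, 0, 0], [0, 0, 0], [0, 0, 0]]}}

```text
t: 31.3
tool_pos: [0.4681, 0.0946, 0.135]
eef_rot: [[0.968, 0.249, -0.003], [0.249, -0.968, 0.0], [-0.003, -0.001, -1.0]]
force: [-0.1, 0.1, -0.6]
width: 0.0237
finger_force: 58.9
```

Emit:
{"fn": "servo_tool", "kwargs": {"jaw": [0, 0, 0, 0, 0, 0, 0, 0, 0, 0, 0], "linear": [[0.03, -0.022, 0], [0.12, -0.09, 0], [0.22, -0.164, 0], [0.32, -0.238, 0], [0.42, -0.313, 0], [0.48, -0.357, 0], [0.497, -0.37, 0], [0.497, -0.37, 0], [0.497, -0.37, 0], [0.497, -0.37, 0], [0.497, -0.37, 0]], "rotation": [[0, 0, 0], [0, 0, 0], [0, 0, 0], [0, 0, 0], [0, 0, 0], [0, 0, 0], [0, 0, 0], [0, 0, 0], [0, 0, 0], [0, 0, 0], [0, 0, 0]]}}

```text
t: 32.4
tool_pos: [0.6172, -0.0154, 0.1362]
eef_rot: [[0.968, 0.25, -0.001], [0.25, -0.968, 0.0], [-0.001, -0.001, -1.0]]
force: [-0.8, 0.6, -1.3]
width: 0.0238
finger_force: 58.9
```

```bash
python3 - <<'E'
from look import *
s,p,im,H,S,V=grab("w11"); print(s['t'],s['tool_pos'],s['eef_rot'][:,2],s['width'])
g=im[170:330,220:420]; cv2.imwrite("pics/w11c.png",cv2.convertScaleAbs(cv2.resize(g[:,:,::-1],None,fx=3.5,fy=3.5,interpolation=cv2.INTER_CUBIC),alpha=1,beta=40))
for dz in(.0175,-.0045): print(project(p,s['tool_pos']+[0,0,dz]))
print(project(p,[.6178,-.0163,.099]))
E
```

```text
32.4 [ 0.61716096 -0.01540517  0.13623877] [-1.00654718e-03  2.69115663e-04 -9.99999457e-01] 0.023793734434016788
[316.57172418 278.88618701]
[316.46063211 255.56804737]
[318.0419552  229.54244992]
```

View pics/w11c.png

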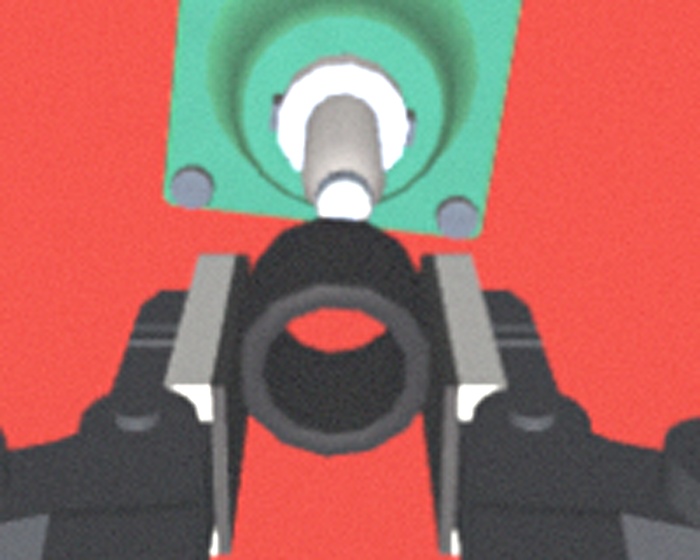

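```bash
python3 - <<'E'
from look import *
s,p,im=pickle.load(open("w11.pkl","rb"))
print('bore',plane(p,315.7,275,s['tool_pos'][2]+.0175),'tip',plane(p,317.9,227.3,.099),'fl',plane(p,317.7,203.9,.055),s['tool_pos'])
h=cv2.cvtColor(im,cv2.COLOR_RGB2HSV).astype(int);k=notred(im)>0
w=(h[...,1]<60)&(h[...,2]>195);rep('fl',p,w,.055,[.617,-.016],.02)
E
```

```text
bore [ 0.61895902 -0.01454228  0.15373877] tip [ 0.61919047 -0.01584834  0.099     ] fl [ 0.61943423 -0.01593113  0.055     ] [ 0.61716096 -0.01540517  0.13623877]
fl px [317.9 227. ] ell [ 0.6019 -0.0207] axes mm [ 7.5 11.1] circ [ 0.6011 -0.021 ] 10.9
fl px [317.4 205.2] ell [ 0.6184 -0.016 ] axes mm [23.4 25. ] circ [ 0.6177 -0.0162] 27.3
```

Emit:
{"fn": "servo_tool", "kwargs": {"jaw": [0, 0, 0, 0, 0, 0, 0, 0], "linear": [[-0.001, -0.005, 0], [-0.001, -0.005, -0.04], [-0.001, -0.005, -0.08], [-0.001, -0.005, -0.11], [-0.001, -0.005, -0.14], [-0.001, -0.005, -0.155], [-0.001, -0.005, -0.155], [-0.001, -0.005, -0.155]], "rotation": [[0, 0, 0], [0, 0, 0], [0, 0, 0], [0, 0, 0], [0, 0, 0], [0, 0, 0], [0, 0, 0], [0, 0, 0]]}}

```text
t: 33.25
tool_pos: [0.618, -0.0179, 0.0897]
eef_rot: [[0.968, 0.249, 0.0], [0.249, -0.968, 0.0], [0.0, 0.0, -1.0]]
force: [-0.0, 0.2, -0.4]
width: 0.0238
finger_force: 58.9
```

Emit:
{"fn": "servo_tool", "kwargs": {"jaw": [0, 0, 0, 0, 0], "linear": [[0, 0, -0.02], [0, 0, -0.04], [0, 0, -0.04], [0, 0, -0.04], [0, 0, -0.04]], "rotation": [[0, 0, 0], [0, 0, 0], [0, 0, 0], [0, 0, 0], [0, 0, 0]]}}

```text
t: 33.75
tool_pos: [0.6179, -0.0179, 0.0777]
eef_rot: [[0.968, 0.249, 0.0], [0.249, -0.968, -0.0], [0.0, 0.0, -1.0]]
force: [-0.1, 0.8, -0.9]
width: 0.024
finger_force: 59.0
```

Emit:
{"fn": "servo_tool", "kwargs": {"jaw": [0, 0, 0, 0, 0], "linear": [[0, 0, -0.02], [0, 0, -0.04], [0, 0, -0.054], [0, 0, -0.054], [0, 0, -0.054]], "rotation": [[0, 0, 0], [0, 0, 0], [0, 0, 0], [0, 0, 0], [0, 0, 0]]}}

```text
t: 34.25
tool_pos: [0.6179, -0.0179, 0.0612]
eef_rot: [[0.968, 0.249, -0.0], [0.249, -0.968, 0.0], [-0.0, -0.0, -1.0]]
force: [-0.5, -0.7, -1.2]
width: 0.0236
finger_force: 59.0
```

Emit:
{"fn": "servo_tool", "kwargs": {"jaw": [0, 0, 0, 0], "linear": [[0, 0, -0.006], [0, 0, -0.011], [0, 0, -0.011], [0, 0, -0.011]], "rotation": [[0, 0, 0], [0, 0, 0], [0, 0, 0], [0, 0, 0]]}}

```text
t: 34.65
tool_pos: [0.618, -0.0179, 0.0595]
eef_rot: [[0.968, 0.249, 0.001], [0.249, -0.968, -0.0], [0.001, 0.0, -1.0]]
force: [-2.3, 0.5, 7.1]
width: 0.0238
finger_force: 59.7
```

Emit:
{"fn": "servo_tool", "kwargs": {"jaw": [35, 50, 70, 90, 100, 100, 100, 100, 100], "linear": [[0, 0, 0], [0, 0, 0], [0, 0, 0], [0, 0, 0], [0, 0, 0.1], [0, 0, 0.22], [0, 0, 0.3], [0, 0, 0.3], [0, 0, 0.3]], "rotation": [[0, 0, 0], [0, 0, 0], [0, 0, 0], [0, 0, 0], [0, 0, 0], [0, 0, 0], [0, 0, 0], [0, 0, 0], [0, 0, 0]]}}

```text
t: 35.55
tool_pos: [0.6179, -0.0179, 0.1485]
eef_rot: [[0.968, 0.249, 0.001], [0.249, -0.968, -0.0], [0.001, 0.0, -1.0]]
force: [-0.8, 0.4, -0.1]
width: 0.0855
finger_force: 0.0
```

Emit:
{"fn": "servo_tool", "kwargs": {"jaw": [100, 100, 100, 100, 100, 100, 100, 100], "linear": [[0, 0.1, 0], [0, 0.25, 0], [0, 0.4, -0.05], [-0.02, 0.5, -0.12], [-0.027, 0.555, -0.16], [-0.027, 0.555, -0.16], [-0.027, 0.555, -0.16], [-0.027, 0.555, -0.16]], "rotation": [[0, 0, 0], [0, 0, 0], [0, 0, 0], [0, 0, 0], [0, 0, 0], [0, 0, 0], [0, 0, 0], [0, 0, 0]]}}

```text
t: 36.35
tool_pos: [0.6109, 0.147, 0.1008]
eef_rot: [[0.969, 0.247, 0.001], [0.247, -0.969, -0.0], [0.001, 0.001, -1.0]]
force: [-0.2, 0.1, -0.1]
width: 0.0852
finger_force: 0.0
```

```bash
python3 - <<'E'
from look import *
s,p,im,H,S,V=grab("w12"); print(s['t'],s['tool_pos'],s['eef_rot'][:,2],s['force'])
k=notred(im)>0; k[245:]=0
rep('dark',p,k,.006,[.6095,.1475],.03,40)
E
```

```text
36.35 [0.61085344 0.14699682 0.10075345] [ 1.49174066e-03 -3.98600415e-04 -9.99998808e-01] [-0.16761152  0.05366572 -0.11928405]
dark px [312.8 200.8] ell [0.6106 0.1495] axes mm [47.4 49.1] circ [0.6103 0.1495] 51.7
dark px [312.7 200.9] ell [0.6104 0.1496] axes mm [15.2 17.8] circ [0.6103 0.1496] 18.2
```

View pics/w12.png

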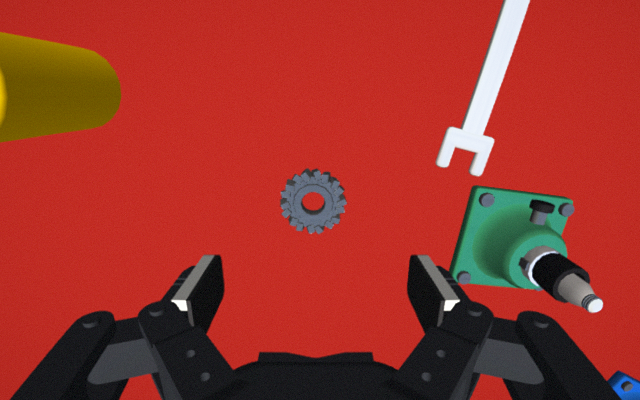

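Emit:
{"fn": "servo_tool", "kwargs": {"jaw": [100, 100, 100, 100, 100, 100, 100], "linear": [[-0.002, 0.005, -0.1], [-0.002, 0.005, -0.2], [-0.002, 0.005, -0.3], [-0.002, 0.005, -0.325], [-0.002, 0.005, -0.336], [-0.002, 0.005, -0.336], [-0.002, 0.005, -0.336]], "rotation": [[0, 0, 0], [0, 0, 0], [0, 0, 0], [0, 0, 0], [0, 0, 0], [0, 0, 0], [0, 0, 0]]}}

```text
t: 37.1
tool_pos: [0.6105, 0.15, 0.0011]
eef_rot: [[0.969, 0.249, 0.003], [0.249, -0.969, 0.0], [0.003, 0.001, -1.0]]
force: [1.2, -0.1, -0.3]
width: 0.0854
finger_force: 0.0
```

Emit:
{"fn": "servo_tool", "kwargs": {"jaw": [70, 60, 50, 40, 30, 20, 10, 0, 0, 0], "linear": [[0, 0, 0], [0, 0, 0], [0, 0, 0], [0, 0, 0], [0, 0, 0], [0, 0, 0], [0, 0, 0], [0, 0, 0], [0, 0, 0], [0, 0, 0]], "rotation": [[0, 0, 0], [0, 0, 0], [0, 0, 0], [0, 0, 0], [0, 0, 0], [0, 0, 0], [0, 0, 0], [0, 0, 0], [0, 0, 0], [0, 0, 0]]}}

```text
t: 38.1
tool_pos: [0.6099, 0.1503, 0.0008]
eef_rot: [[0.968, 0.249, 0.002], [0.249, -0.968, 0.0], [0.002, 0.0, -1.0]]
force: [-0.6, -0.4, 4.9]
width: 0.0464
finger_force: 61.9
```

Emit:
{"fn": "servo_tool", "kwargs": {"jaw": [0, 0, 0, 0, 0, 0, 0, 0, 0, 0], "linear": [[0, 0, 0.02], [0, 0, 0.06], [0, 0, 0.14], [0, 0, 0.26], [0, 0, 0.38], [0, 0, 0.44], [0, 0, 0.44], [0, 0, 0.44], [0, 0, 0.44], [0, 0, 0.44]], "rotation": [[0, 0, 0], [0, 0, 0], [0, 0, 0], [0, 0, 0], [0, 0, 0], [0, 0, 0], [0, 0, 0], [0, 0, 0], [0, 0, 0], [0, 0, 0]]}}

```text
t: 39.1
tool_pos: [0.608, 0.15, 0.1297]
eef_rot: [[0.968, 0.249, -0.004], [0.249, -0.968, -0.0], [-0.003, -0.001, -1.0]]
force: [-0.2, -0.3, -0.8]
width: 0.0464
finger_force: 62.0
```

Emit:
{"fn": "servo_tool", "kwargs": {"jaw": [0, 0, 0, 0, 0, 0, 0, 0, 0, 0, 0], "linear": [[0, -0.04, 0], [0.005, -0.14, 0], [0.01, -0.25, 0], [0.02, -0.36, 0], [0.03, -0.46, 0], [0.03, -0.53, 0], [0.03, -0.558, 0], [0.03, -0.558, 0], [0.03, -0.558, 0], [0.03, -0.558, 0], [0.03, -0.558, 0]], "rotation": [[0, 0, 0], [0, 0, 0], [0, 0, 0], [0, 0, 0], [0, 0, 0], [0, 0, 0], [0, 0, 0], [0, 0, 0], [0, 0, 0], [0, 0, 0], [0, 0, 0]]}}

```text
t: 40.2
tool_pos: [0.618, -0.016, 0.1314]
eef_rot: [[0.968, 0.251, -0.0], [0.251, -0.968, 0.0], [-0.0, -0.0, -1.0]]
force: [0.4, 0.3, -1.2]
width: 0.0464
finger_force: 62.0
```

```bash
python3 - <<'E'
from look import *
s,p,im,H,S,V=grab("w13"); print(s['t'],s['tool_pos'],s['eef_rot'][:,2],s['width'])
z=s['tool_pos'][2]
k=notred(im)>0; rep('hole',p,k,z+.0052,s['tool_pos'][:2],.015,40)
d=(H>95)&(H<125)&(S>25)&(V>60); rep('dark',p,d,z+.0052,s['tool_pos'][:2],.02,200)
g=im[180:330,220:420]; cv2.imwrite("pics/w13c.png",cv2.resize(g[:,:,::-1],None,fx=3.5,fy=3.5,interpolation=cv2.INTER_CUBIC))
E
```

```text
40.2 [ 0.61799444 -0.01601191  0.13137329] [-2.37840566e-04  2.33234808e-04 -9.99999945e-01] 0.04644251179104877
hole px [315.2 262.5] ell [ 0.6192 -0.015 ] axes mm [11.7 16.8] circ [ 0.6192 -0.015 ] 17.3
dark px [315.1 264.5] ell [ 0.6181 -0.0153] axes mm [41.7 46.7] circ [ 0.6179 -0.0152] 50.6
dark px [315.2 267.6] ell [ 0.6165 -0.0158] axes mm [17.8 19.3] circ [ 0.6169 -0.0158] 19.8
```

View pics/w13c.png

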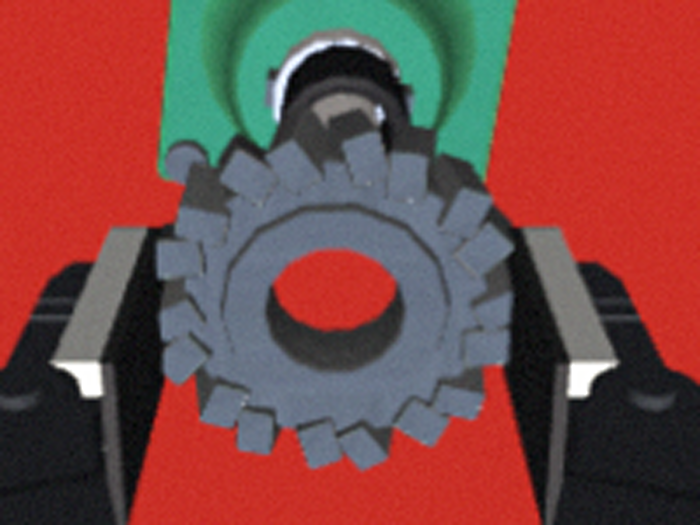

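Emit:
{"fn": "servo_tool", "kwargs": {"jaw": [0, 0, 0, 0, 0, 0], "linear": [[-0.002, -0.002, -0.03], [-0.002, -0.002, -0.06], [-0.002, -0.002, -0.073], [-0.002, -0.002, -0.073], [-0.002, -0.002, -0.073], [-0.002, -0.002, -0.073]], "rotation": [[0, 0, 0], [0, 0, 0], [0, 0, 0], [0, 0, 0], [0, 0, 0], [0, 0, 0]]}}

```text
t: 40.85
tool_pos: [0.6178, -0.018, 0.1097]
eef_rot: [[0.968, 0.249, 0.001], [0.249, -0.968, -0.0], [0.0, 0.0, -1.0]]
force: [0.3, -0.1, -0.7]
width: 0.0467
finger_force: 62.0
```

Emit:
{"fn": "servo_tool", "kwargs": {"jaw": [0, 0, 0, 0, 0, 0], "linear": [[-0.001, 0.002, -0.02], [-0.001, 0.002, -0.05], [-0.001, 0.002, -0.08], [-0.001, 0.002, -0.095], [-0.001, 0.002, -0.095], [-0.001, 0.002, -0.095]], "rotation": [[0, 0, 0], [0, 0, 0], [0, 0, 0], [0, 0, 0], [0, 0, 0], [0, 0, 0]]}}

```text
t: 41.45
tool_pos: [0.6172, -0.0173, 0.0807]
eef_rot: [[0.968, 0.249, -0.0], [0.249, -0.968, 0.0], [-0.0, -0.0, -1.0]]
force: [0.6, -0.7, -0.9]
width: 0.0469
finger_force: 62.0
```

Emit:
{"fn": "servo_tool", "kwargs": {"jaw": [0, 0, 0, 0], "linear": [[0, 0, -0.008], [0, 0, -0.015], [0, 0, -0.015], [0, 0, -0.015]], "rotation": [[0, 0, 0], [0, 0, 0], [0, 0, 0], [0, 0, 0]]}}

```text
t: 41.85
tool_pos: [0.6177, -0.0173, 0.0777]
eef_rot: [[0.968, 0.249, 0.001], [0.249, -0.968, -0.0], [0.001, 0.001, -1.0]]
force: [-1.4, -0.6, 6.1]
width: 0.0467
finger_force: 62.7
```

Seated (underside 0.077). Release, rise, and move aside for a final look.

Emit:
{"fn": "servo_tool", "kwargs": {"jaw": [60, 70, 90, 100, 100, 100, 100, 100, 100, 100], "linear": [[0, 0, 0], [0, 0, 0], [0, 0, 0], [0, 0, 0], [0, 0, 0], [0, 0, 0.1], [0, 0, 0.22], [0, 0, 0.35], [0, 0, 0.45], [0, 0, 0.45]], "rotation": [[0, 0, 0], [0, 0, 0], [0, 0, 0], [0, 0, 0], [0, 0, 0], [0, 0, 0], [0, 0, 0], [0, 0, 0], [0, 0, 0], [0, 0, 0]]}}

```text
t: 42.85
tool_pos: [0.6205, -0.0178, 0.2167]
eef_rot: [[0.968, 0.249, 0.011], [0.249, -0.968, -0.002], [0.01, 0.005, -1.0]]
force: [0.8, 0.5, -0.0]
width: 0.0853
finger_force: 0.0
```

Emit:
{"fn": "servo_tool", "kwargs": {"jaw": [100, 100, 100, 100, 100, 100, 100, 100, 100, 100], "linear": [[-0.1, -0.07, 0.03], [-0.2, -0.14, 0.06], [-0.3, -0.2, 0.1], [-0.3, -0.2, 0.1], [-0.3, -0.2, 0.1], [-0.3, -0.2, 0.1], [-0.3, -0.2, 0.1], [-0.3, -0.2, 0.1], [-0.3, -0.2, 0.1], [-0.3, -0.2, 0.1]], "rotation": [[0, 0, 0], [0, 0, 0], [0, 0, 0], [0, 0, 0], [0, 0, 0], [0, 0, 0], [0, 0, 0], [0, 0, 0], [0, 0, 0], [0, 0, 0]]}}

```text
t: 43.85
tool_pos: [0.5274, -0.077, 0.2413]
eef_rot: [[0.968, 0.25, -0.0], [0.25, -0.968, 0.0], [-0.0, -0.0, -1.0]]
force: [1.0, 0.4, 0.0]
width: 0.0856
finger_force: 0.0
```

```bash
python3 - <<'E'
from look import *
s,p,im,H,S,V=grab("w14"); print(s['t'],s['tool_pos'],s['width'],s['force'])
E
```

```text
43.85 [ 0.5274397  -0.07698803  0.24125585] 0.08555363994619056 [0.98448246 0.41314879 0.04644954]
```

View pics/w14.png

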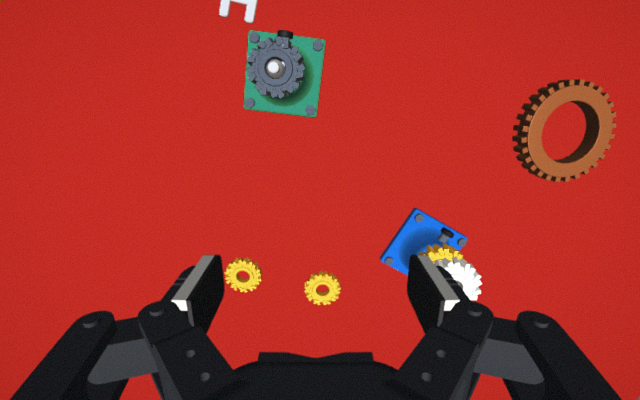

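The dark cutter sits level on the slim arbor (275, 68). The gold and bright cutters are on the thick arbor (450, 270), and the contact heights matched on both arbors.

```bash
python3 -c "
from workcell import robot
print(robot.sign_off())"
```

```text
the job is handed in; nothing more can be done
None
```

Both arbors are made up in the order asked, every part was lowered until it seated at its expected height and then released, and the job is handed in at about 44 s; no verdict came back.

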